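# Hang a slide basket on a sprung drip arm and hold the arm out at its mark

### The job

Lift the steel slide basket by the grip of its handle, keeping it upright, and hang its handle bar in the two-pronged fork of the drip stand's pull-out rod while the rod is still fully in, then let go of the basket. Next take the rod's upright pull tab and draw the rod out against its spring until the black length ring on the rod sits half out of the sleeve's mouth, with the basket still hanging from it over the outer tray bay. Finish while holding the rod there - do not let go of it - and leave the other things on the desk where they are.

Things in the scene. Friction and masses are not known exactly. Their poses are not given: they have to be found in the camera images.
- basket_grip (a point): Middle of the black flat-sided grip (12 mm in x, 34 in y, 18 high) on the loose basket's handle; pinch it across x from above. It sits midway on a level steel bar (8 mm round, 112 mm long, along y, same height), whose uprights at y = +-56 mm go down to a steel box 56 x 104 x 42 mm with glass slides. 120 mm above the basket's underside, z up. Same if turned half round. 0.11 to 0.23 kg.
- fork_trough (a point): Where the handle bar's axis rests in the fork at the rod's outer end, midway between the prongs, 197 mm up. x = outward (pull direction), z up; bar must lie along y. Prongs: 8 mm round, at y = +-34 mm, troughs open upward, 12 mm higher behind x = -14, tips at x = 20, 18 mm higher. Lower the bar straight down, within 10 mm in x. Free for fingers between prongs, back to x = -74. Moves with the rod.
- pull_tab (a point): Grip point on the upright grey tab on top of the rod: 14 mm thick along x, 30 mm wide along y. 36 mm above the rod's axis (241 mm above the desk), 25 mm below the tab's top. Axes as fork_trough, which lies 95 mm farther out (+x). Under it the rod is 16 mm round, with a 22 mm square block below the tab. Moves with the rod.
- sleeve_mouth (a point): Mouth of the fixed sleeve (34 mm round) that the rod slides out of along +x; on the rod's axis, 205 mm above the desk. The pull tab is 60 mm out from it with the rod in, 150 mm at the length mark. Below lies the stand's steel tray, 140 mm wide, 34 mm high, from x = 80 to 310 mm, with an inner and an outer bay.
- rod (a joint): How far the rod is pulled out, m. 0 = fully in (the start, held there by the spring); 0.090 = the middle of the 16 mm wide black length ring is at the sleeve's mouth (the ring starts hidden in the sleeve); 0.125 = end stop. Spring pull about 5.6 N at 0, 12 N at the mark, inward: it slides back when released.
- basket: The slide basket as a whole; origin at the centre of its underside, axes as basket_grip.
- mouse: Bystander: black computer mouse, 104 x 60 mm, 34 mm high.
- dropper_a: Bystander: amber dropper bottle, 40 mm wide, 85 mm high.
- dropper_b: Bystander: the second such bottle.
- slide_box: Bystander: closed grey and white slide box 87 x 102 x 35 mm.
There are look-alikes about, which are no part of the job. There is more than one size of the basket; the job needs the smallest.

How it is judged (in metres and radians):
On the way, in this order (a step that is already met when the one before it is completed fails the run):
1. the basket hangs by its bar in the fork, let go, with the rod still in (x of basket_grip in the frame of fork_trough between -0.012 and 0.012 m and y of basket_grip in the frame of fork_trough between -0.022 and 0.022 m and z of basket_grip in the frame of fork_trough between -0.008 and 0.008 m and angle between basket_grip's own z axis and vertical below 0.3 rad and contact force between basket and the arm below 0.2 N and contact force between basket and the fingers below 0.2 N and angle between the y axis of basket_grip and the y axis of fork_trough, either way round below 0.35 rad and contact force between basket and rod above 0.4 N and value of joint rod below 0.02 m), for 0.2 s.
2. the rod is held out at its mark with the basket hanging on it (x of basket_grip in the frame of fork_trough between -0.012 and 0.012 m and y of basket_grip in the frame of fork_trough between -0.022 and 0.022 m and z of basket_grip in the frame of fork_trough between -0.008 and 0.008 m and angle between basket_grip's own z axis and vertical below 0.3 rad and contact force between basket and the arm below 0.2 N and contact force between basket and the fingers below 0.2 N and angle between the y axis of basket_grip and the y axis of fork_trough, either way round below 0.35 rad and contact force between basket and rod above 0.4 N and value of joint rod between 0.081 and 0.099 m and velocity of joint rod between -0.02 and 0.02 m/s and contact force between the fingers and rod above 3 N), for 0.5 s.
At the end, for the whole second after the job is handed in: Rod pulled out 81 to 99 mm (mark 90), still, fingers pressing it by over 3 N; basket hanging by its bar in both prongs (grip within 12, 22, 8 mm in x, y, z of the trough point, bar within 0.35 rad of its y), tilt under 0.3 rad, not touched by the robot (all of step 2); the arm keeps its last pose, push and grip.
It fails at once if the basket is tipped by more than 0.8 rad (angle between basket_grip's own z axis and vertical above 0.8 rad).
It fails at once if a bystander is moved by more than 30 mm (distance of any of mouse, dropper_a, dropper_b, slide_box from where it was at the start of the episode above 0.03 m).
It also fails if it takes over 64 s, if anything falls off the work surface, if the arm or the gripper's body presses on something with over 40 N, if the wrist force passes 120 N, or if a joint passes its speed limit or range.

### The arm

A 6-joint arm with a two-finger parallel gripper is mounted at the origin on the work surface. World frame = base frame: x ahead of the robot, y to its left, z up, the work surface at z = 0. Lengths are in m, angles in degrees, forces in N, time in s.
With the tool pointing down it reaches from about 0.275 to 0.85 m from the base axis. Payload 5.2 kg.
Tool frame: the origin (TCP) lies at the very end of the fingers, on their centre line; the grasp point (between the pads) lies 19 mm behind it (bot.grasp_offset is the distance from the TCP to the grasp point, in m); z points along the fingers, y is the direction in which the jaws open and shut (so a half turn about z gives the same grasp; the last joint's range is limited). The gripper opens to 85 mm and grips with 20 to 120 N. Pads are 22 mm wide; open, the fingers measure 114 mm over their backs; the gripper's body (76 mm by 85 mm) begins 54 mm behind the grasp point. The pads swing forward as they close: fully open they stand 13 mm farther back than shut.
Start: joints at [53.927, 14.817, 87.949, -0, 77.235, -11.62], TCP at [0.228, 0.501, 0.231] pointing down, gripper open.
Joint ranges: [-179.93, 179.93], [-52.35, 119.4], [10.71, 147.94], [-69.91, 249.91], [12.55, 155.21], [-178.61, 178.61]. Speed limits (degrees/s): [147.25, 147.25, 180, 180, 180, 180].

### API

Orientations are given as a 3x3 rotation matrix whose columns are the frame's x, y, z axes.
In Python, from cell import monitor, imaging, order, bot gives the robot as it stands. The module is installed in compiled form; this text tells all that it offers.
- The arm moves only by the tool step_arm, never from a script. Its argument "moves" is a list of rows, each a list of 5 numbers: the finger opening in m, from 0 to 0.0854, then the shift along the tool's x, y, z in m, then the turn about the tool's z in rad. A call has 1 to 12 rows; each row is the pose to reach, as a shift and turn from the pose commanded when the call began, along the tool's axes at that moment; what a row does not reach only later rows make up. A row lasts 1/12 s, in which the tool goes at most 41.7 mm and 7.16 degrees, less where a joint would pass 70% of its speed; a pose out of reach is approached as far as the arm can. A call with a gripper value outside its range is refused whole. The fingers move at their own pace and stop on an object; "force" is the grip in N (left out, the last holds). Time passes only in rows, so rows that repeat a pose let the fingers close. It gives the time, the measured TCP pose, the force and the opening at its end, in the units of the state.
- monitor.sense(): the state, without advancing time (a new reading comes with each control period).
- imaging.read_camera(name): name is "scene" or "side" or "wrist"; returns a dict with "color" (480x640x3 uint8, blue, green, red), "fx", "fy", "cx", "cy" (pixels), "dist_coeffs" ([k1, k2, p1, p2, k3] as OpenCV has them; the pictures are not rectified), "origin" and "attitude" of the camera in the world. Camera axes: x right, y up, looking along -z (the intrinsics and any distortion apply to the point x, -y, -z); pixel columns grow to the right and rows downward; lengths in m; the calibration is good to about 2 mm. A picture is of the moment at which its call begins. There is no depth.
- order.hand_in(): hands the job in, once; it reports no verdict.
The state is a dict: "time": time; "q": joint angles; "qd": joint speeds; "joint_torque": joint torques, N m; "tcp_pos": TCP position; "tool_rot": TCP orientation; "contact_force": force on the tool from outside, world axes, zero at the start; "torque": the same for the moment, N m; "grip_width": opening from 0.0 (shut) to 1.0 (fully open).
Only numpy, scipy, OpenCV 4.12 (cv2) and the standard library are available. Lean on these libraries where they do the work, as an engineer would, in place of code of your own. Each camera call takes 0.05 s, during which the arm holds its last target.

## Working session

There is one attempt and no reset: what is moved stays moved. The work goes in short steps, Python scripts to look and compute and a tool call to move; the robot and the scene stay as the last step left them, time stands still between calls to the robot, and variables do not carry over. Pictures are saved under pics/ and viewed, and the job is handed in when it is done.

Besides the shell and the picture viewer there is one more tool, called as name(argument=value, ...) on one line, values as JSON. step_arm: Moves the arm, as the interface text tells. Its arguments: {"type":"object","properties":{"moves":{"type":"array"},"force":{"type":"number"}},"required":["moves"]}

```bash
mkdir -p pics; cat > h.py <<'E'
import numpy as np, cv2
from cell import monitor, imaging, order, bot
def cam(n): return imaging.read_camera(n)
def ray(c,u,v):
    K=np.array([[c['fx'],0,c['cx']],[0,c['fy'],c['cy']],[0,0,1.]])
    p=cv2.undistortPoints(np.array([[[u,v]]],float),K,np.array(c['dist_coeffs'],float))[0,0]
    d=np.array(c['attitude'])@np.array([p[0],-p[1],-1.]); return np.array(c['origin']),d/np.linalg.norm(d)
def onz(c,u,v,z):
    o,d=ray(c,u,v); return o+d*(z-o[2])/d[2]
def proj(c,P):
    K=np.array([[c['fx'],0,c['cx']],[0,c['fy'],c['cy']],[0,0,1.]])
    q=np.array(c['attitude']).T@(np.array(P,float)-np.array(c['origin']))
    return cv2.projectPoints(np.array([[q[0],-q[1],-q[2]]]),np.zeros(3),np.zeros(3),K,np.array(c['dist_coeffs'],float))[0][0,0]
def tri(c1,p1,c2,p2):
    o1,d1=ray(c1,*p1);o2,d2=ray(c2,*p2)
    s=np.linalg.lstsq(np.c_[d1,-d2],o2-o1,rcond=None)[0]
    a=o1+s[0]*d1;b=o2+s[1]*d2; return (a+b)/2,np.linalg.norm(a-b)
E
python3 - <<'E'
from h import *
import pickle
cs={}
for n in ("scene","side","wrist"):
    c=cam(n);cs[n]=c;cv2.imwrite(f"pics/{n}0.png",c['color']);print(n,c['origin'],c['fx'],np.round(c['attitude'],3).tolist())
pickle.dump(cs,open('c0.pkl','wb'))
s=monitor.sense();print(s)
E
```

```text
scene [ 1.35785491 -0.31306313  0.89661566] 495.1482747675344 [[0.438, -0.553, 0.709], [0.899, 0.284, -0.334], [-0.016, 0.783, 0.622]]
side [0.42750508 1.14562496 0.91824761] 505.3689973336006 [[-0.997, 0.047, -0.056], [-0.073, -0.578, 0.813], [0.006, 0.815, 0.58]]
wrist [0.16688446 0.52749287 0.37335883] 413.4825765422349 [[0.414, -0.879, -0.238], [0.91, 0.399, 0.11], [-0.001, -0.262, 0.965]]
{'time': 0.15, 'q': array([ 5.39245730e+01,  1.48507244e+01,  8.79969298e+01, -4.90157368e-04,
        7.72348618e+01, -1.16185442e+01]), 'qd': array([ 0.05170147, -0.06923685, -0.24523517, -0.00398734,  0.08937913,
        0.02503772]), 'joint_torque': array([ 1.08984954e-03, -4.46382952e+01, -2.90822607e+01, -3.28822007e-04,
        8.19544861e-03, -1.72566473e-06]), 'tcp_pos': array([0.2274322 , 0.50032695, 0.23065395]), 'tool_rot': array([[-9.10273752e-01,  4.14006026e-01, -8.41303386e-04],
       [ 4.14006785e-01,  9.10273045e-01, -1.16892390e-03],
       [ 2.81874257e-04, -1.41234605e-03, -9.99998963e-01]]), 'contact_force': array([0.91363379, 0.06592497, 0.34362474]), 'torque': array([ 0.01493718, -0.02387557, -0.03476502]), 'grip_width': 0.9988829158506387}
```

View pics/scene0.png

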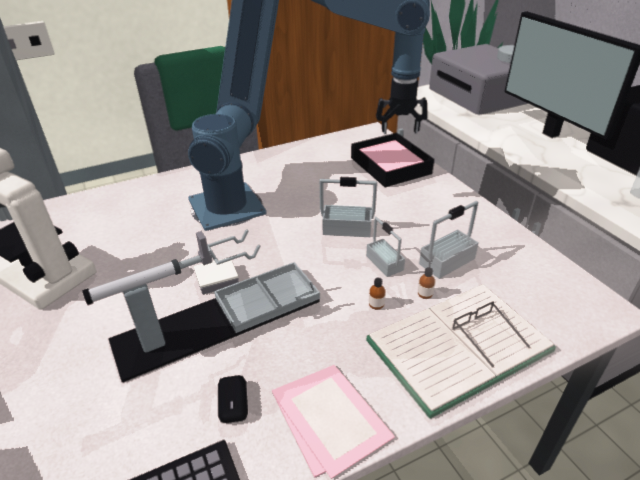

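View pics/side0.png

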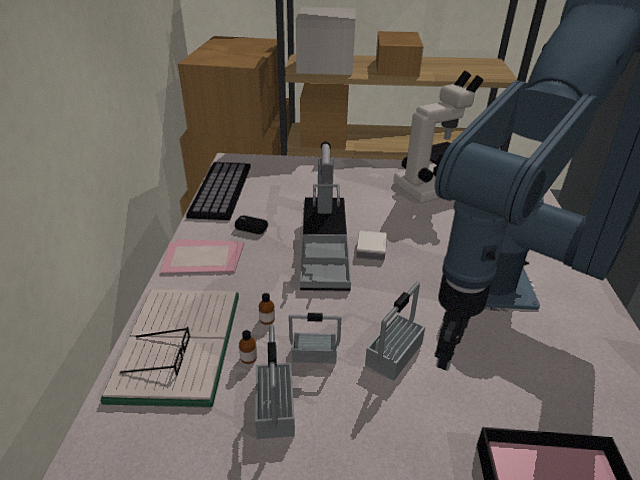

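View pics/wrist0.png

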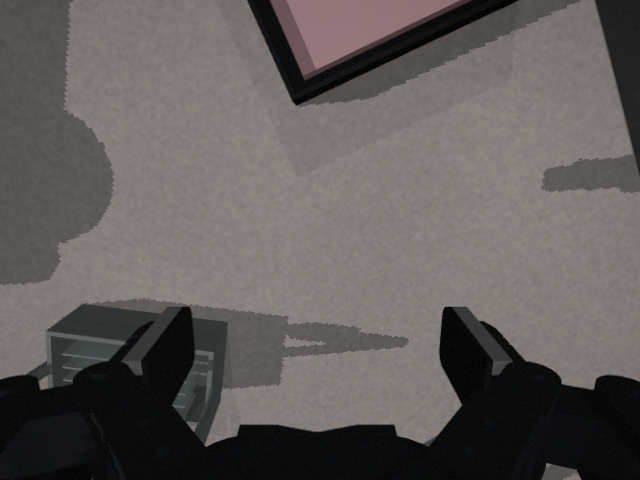

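The scene view shows three baskets at about (350,205), (385,250) and (448,240). The middle one, at (315,335) in the side view, looks the smallest. The stand runs from the sleeve at (90,295) to the fork at (250,245). I'll zoom in to measure.

```bash
python3 - <<'E'
import cv2
a=cv2.imread('pics/scene0.png');b=cv2.imread('pics/side0.png')
cv2.imwrite('pics/z1.png',cv2.resize(a[160:320,300:500],None,fx=4,fy=3.75,interpolation=cv2.INTER_CUBIC)[:600])
cv2.imwrite('pics/z2.png',cv2.resize(b[260:420,240:440],None,fx=4,fy=3.75,interpolation=cv2.INTER_CUBIC))
cv2.imwrite('pics/z3.png',cv2.resize(a[200:350,80:280],None,fx=4,fy=4,interpolation=cv2.INTER_CUBIC))
cv2.imwrite('pics/z4.png',cv2.resize(b[130:290,270:400],None,fx=4,fy=3.75,interpolation=cv2.INTER_CUBIC))
E
```

```text
(no output)
```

View pics/z1.png

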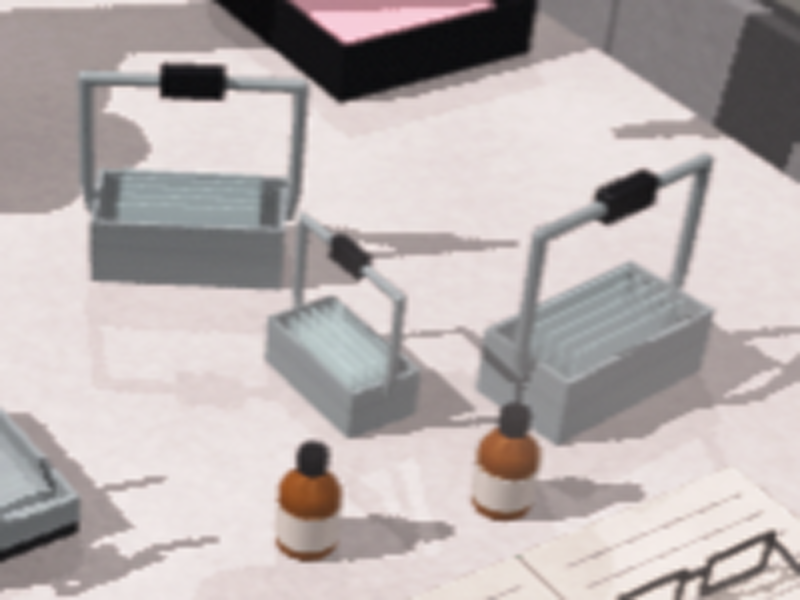

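View pics/z2.png

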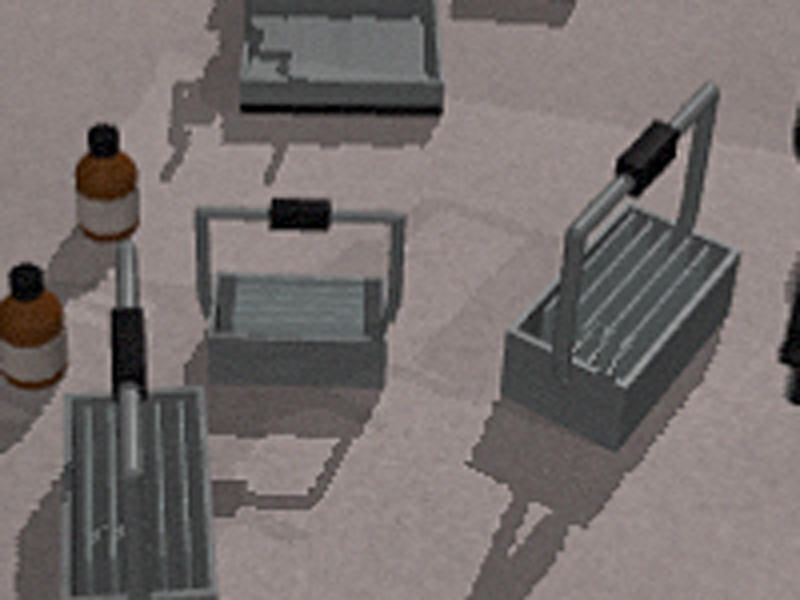

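View pics/z3.png

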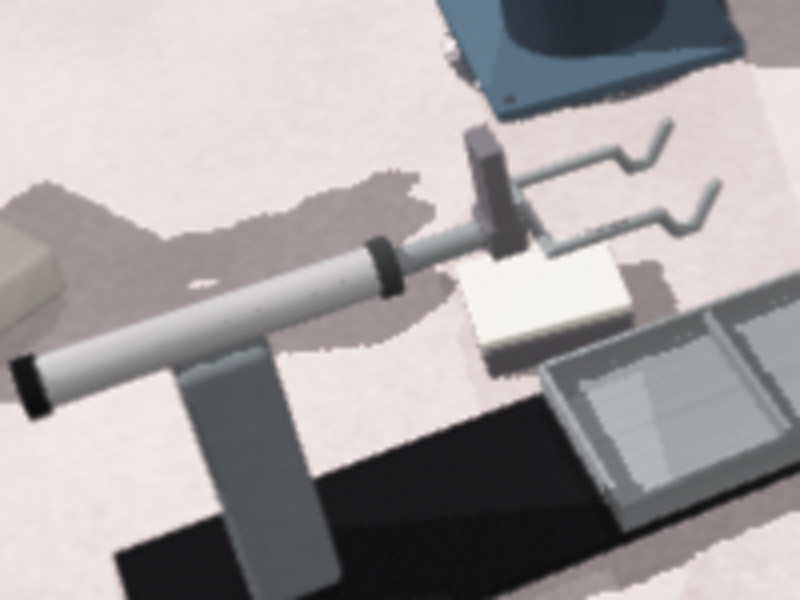

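View pics/z4.png

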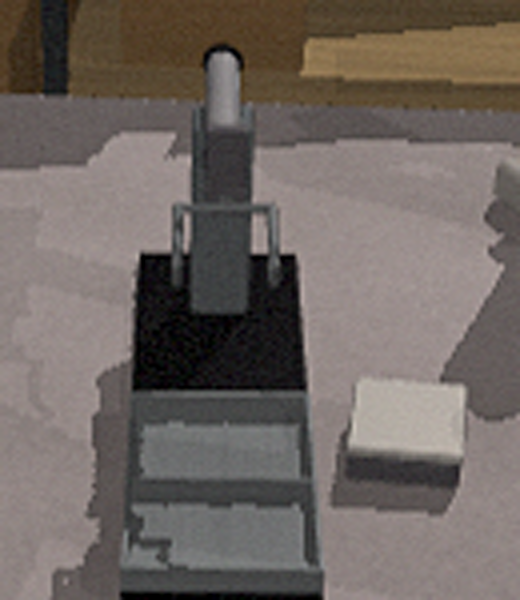

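```bash
python3 - <<'E'
from h import *
import pickle
cs=pickle.load(open('c0.pkl','rb'));A=cs['scene'];B=cs['side']
for a,b in (((375.7,218.7),(289.5,316.8)),((400.5,239.2),(341,317.6))):
    print('corner',[np.round(x,4) for x in tri(A,a,B,b)],onz(A,*a,.12).round(4),onz(B,*b,.12).round(4))
# grip masks
for c,(x0,x1,y0,y1) in ((A,(378,396,215,236)),(B,(303,328,308,324))):
    g=c['color'][y0:y1,x0:x1].max(2)<70
    ys,xs=np.nonzero(g);m=(xs.mean()+x0,ys.mean()+y0);print(m,g.sum(),onz(c,*m,.12))
for n,a in dict(other1=(300+80/4,160+75/3.75)).items(): pass
for n,a,z in (('o1',(320,180.3),.16),('o1',(376,182.9),.16),('o2',(434.5,222),.16),('o2',(477,202.4),.16)): print(n,onz(A,*a,z).round(3))
# stand
z3=lambda u,v:(80+u/4,200+v/4)
for n,p,z in (('sl front',(385,268),.205),('sl back',(30,388),.205),('tip1',(669,122),.215),('tip2',(718,183),.215),('tr1',(632,165),.193),('tr2',(682,228),.193),('tabtop',(484,130),.266)):
    print(n,onz(A,*z3(*p),z).round(4))
z4=lambda u,v:(270+u/4,130+v/3.75)
for n,p,z in (('sl back',(222,55),.205),('tr',(180,282),.193),('tr',(276,282),.193),('tray',(122,585),0.034),('tray',(322,585),.034)): print('side',n,onz(B,*z4(*p),z).round(4))
for p in ((310,295),(545,380),):print(onz(A,*z3(*p),.034))
E
```

```text
corner [array([0.5076, 0.2913, 0.1403]), np.float64(0.0826)] [0.4315 0.3002 0.12  ] [0.5378 0.3111 0.12  ]
corner [array([0.457 , 0.3241, 0.0978]), np.float64(0.0928)] [0.5389 0.3092 0.12  ] [0.4212 0.3045 0.12  ]
(np.float64(386.5272727272727), np.float64(227.6727272727273)) 55 [0.47993499 0.30422185 0.12      ]
(np.float64(314.6178861788618), np.float64(316.6341463414634)) 123 [0.48099706 0.30611099 0.12      ]
o1 [0.241 0.226 0.16 ]
o1 [0.327 0.362 0.16 ]
o2 [0.56  0.394 0.16 ]
o2 [0.538 0.55  0.16 ]
sl front [ 0.4911 -0.2425  0.205 ]
sl back [ 0.5018 -0.4268  0.205 ]
tip1 [ 0.4491 -0.0642  0.215 ]
tip2 [ 0.516  -0.0591  0.215 ]
tr1 [ 0.4499 -0.0897  0.193 ]
tr2 [ 0.518  -0.0835  0.193 ]
tabtop [ 0.4782 -0.174   0.266 ]
side sl back [ 0.4978 -0.4391  0.205 ]
side tr [ 0.5066 -0.0619  0.193 ]
side tr [ 0.44   -0.0674  0.193 ]
side tray [0.5333 0.0998 0.034 ]
side tray [0.3983 0.0889 0.034 ]
[ 0.28142082 -0.27644658  0.034     ]
[ 0.43100865 -0.16019747  0.034     ]
```

The basket at (0.4805, 0.305) has a bar about 0.11 m long and measures consistently at z = 0.12, so it is the right size. The look-alikes are larger. I'll move above it and refine the position with the wrist camera.

```bash
cat >> h.py <<'E'
def delta(P,yawbar):
    "shift, turn: TCP to P with tool y = perpendicular to bar dir yawbar(deg), about -world... tool z down"
    s=monitor.sense();R=s['tool_rot'];t=np.radians(yawbar)
    w=np.array([-np.sin(t),np.cos(t),0]); 
    v=R.T@w; a=np.arctan2(-v[0],v[1])
    a=(a+np.pi/2)%np.pi-np.pi/2
    print('t',s['time'],'shift',(R.T@(np.array(P)-s['tcp_pos'])).round(4),'turn',round(a,4),'tcp',s['tcp_pos'].round(4),'F',s['contact_force'].round(2),'w',round(s['grip_width'],3))
E
python3 -c "
from h import *
delta([.4805,.305,.24],4)"
```

```text
t 0.15 shift [-0.3112 -0.073  -0.0093] turn -0.4967 tcp [0.2274 0.5003 0.2307] F [0.91 0.07 0.34] w 0.999
```

step_arm(moves=[[0.085,-0.035,-0.008,-0.009,-0.06],[0.085,-0.07,-0.016,-0.009,-0.12],[0.085,-0.105,-0.025,-0.009,-0.18],[0.085,-0.14,-0.033,-0.009,-0.24],[0.085,-0.175,-0.041,-0.009,-0.3],[0.085,-0.21,-0.05,-0.009,-0.36],[0.085,-0.245,-0.058,-0.009,-0.42],[0.085,-0.28,-0.066,-0.009,-0.48],[0.085,-0.3112,-0.073,-0.009,-0.497],[0.085,-0.3112,-0.073,-0.009,-0.497],[0.085,-0.3112,-0.073,-0.009,-0.497]])

```text
time: 1.07
tcp_pos: [0.4818, 0.304, 0.2396]
tool_rot: [[-0.998, -0.067, -0.001], [-0.067, 0.998, -0.0], [0.001, -0.0, -1.0]]
contact_force: [-0.2, 0.0, -0.6]
grip_width: 0.992
```

```bash
python3 - <<'E'
from h import *
import pickle
c=cam('wrist');pickle.dump(c,open('w1.pkl','wb'));cv2.imwrite('pics/w1.png',c['color'])
s=monitor.sense();print(s['tcp_pos'],s['tool_rot'].round(3).tolist(),proj(c,[.4805,.305,.12]),s['time'])
E
```

```text
[0.48067816 0.30493538 0.23972051] [[-0.998, -0.068, -0.002], [-0.068, 0.998, -0.0], [0.002, 0.0, -1.0]] [318.83874244 234.84583517] 1.1167
```

View pics/w1.png

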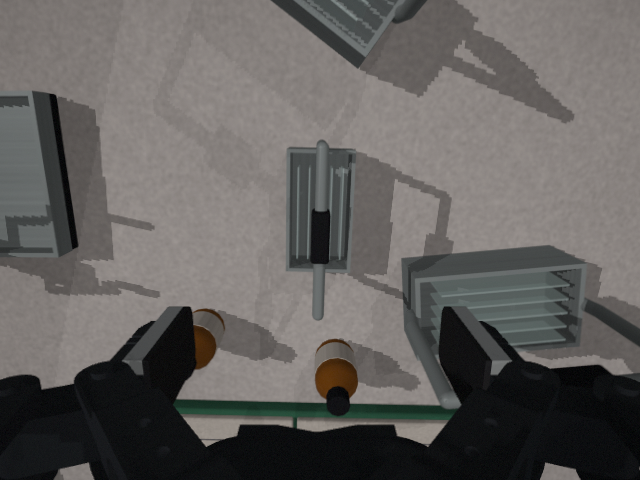

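The wrist view shows the small basket centred: grip at about (320,236), bar running from (322,143) to (318,318). I'll measure it precisely.

```bash
python3 - <<'E'
from h import *
import pickle
c=pickle.load(open('w1.pkl','rb'))
g=(c['color'][195:280,295:345].max(2)<45).astype(np.uint8)
n,l,st,ce=cv2.connectedComponentsWithStats(g);i=1+st[1:,4].argmax();print(st[i],ce[i])
r=cv2.minAreaRect(np.argwhere(l==i)[:,::-1].astype(np.float32));print(r)
m=(r[0][0]+295,r[0][1]+195)
print('grip',m,onz(c,*m,.128))
a=onz(c,322,146,.12);b=onz(c,318.2,316,.12);print(a,b,np.linalg.norm(a-b),np.degrees(np.arctan2((b-a)[1],(b-a)[0])),(a+b)/2)
delta([.4805,.305,.101],4)
E
```

```text
[ 15  14  20  55 979] [24.73748723 41.88559755]
((24.744054794311523, 40.99375534057617), (18.55545425415039, 54.37406921386719), 1.3971810340881348)
grip (319.7440547943115, 235.99375534057617) [0.47922944 0.30544438 0.128     ]
[0.42385852 0.30308766 0.12      ] [0.53815544 0.30850273 0.12      ] 0.1144251215881592 2.7124854296901404 [0.48100698 0.3057952  0.12      ]
t 1.1167 shift [-0.000e+00  1.000e-04  1.387e-01] turn -0.0017 tcp [0.4807 0.3049 0.2397] F [-0.21  0.82  0.95] w 0.992
```

step_arm(moves=[[0.085,0,0.0005,0.03,0.02],[0.085,0,0.0005,0.06,0.02],[0.085,0,0.0005,0.09,0.02],[0.085,0,0.0005,0.115,0.02],[0.085,0,0.0005,0.13,0.02],[0.085,0,0.0005,0.1387,0.02],[0.085,0,0.0005,0.1387,0.02],[0.085,0,0.0005,0.1387,0.02],[0.05,0,0.0005,0.1387,0.02],[0.03,0,0.0005,0.1387,0.02]], force=35)

```text
time: 1.95
tcp_pos: [0.4815, 0.3065, 0.1032]
tool_rot: [[-0.999, -0.051, 0.003], [-0.051, 0.999, 0.001], [-0.003, 0.001, -1.0]]
contact_force: [0.1, -0.8, 0.2]
grip_width: 0.74
```

step_arm(moves=[[0.02,0,0,0,0],[0.015,0,0,0,0],[0.0,0,0,0,0],[0.0,0,0,0,0],[0.0,0,0,0,0],[0.0,0,0,0,0],[0.0,0,0,0,0]], force=35)

```text
time: 2.53
tcp_pos: [0.481, 0.3059, 0.102]
tool_rot: [[-0.999, -0.05, 0.001], [-0.05, 0.999, 0.0], [-0.001, 0.0, -1.0]]
contact_force: [-0.9, -0.4, 4.0]
grip_width: 0.13
```

step_arm(moves=[[0.0,0,0,-0.005,0],[0.0,0,0,-0.015,0],[0.0,0,0,-0.03,0],[0.0,0,0,-0.05,0],[0.0,0,0,-0.07,0],[0.0,0,0,-0.09,0],[0.0,0,0,-0.11,0],[0.0,0,0,-0.13,0],[0.0,0,0,-0.145,0],[0.0,0,0,-0.15,0],[0.0,0,0,-0.15,0]], force=45)

```text
time: 3.45
tcp_pos: [0.4813, 0.3062, 0.2534]
tool_rot: [[-0.999, -0.05, 0.003], [-0.05, 0.999, 0.001], [-0.003, 0.001, -1.0]]
contact_force: [0.6, -0.1, -2.0]
grip_width: 0.13
```

```bash
python3 -c "
from h import *
c=cam('wrist');cv2.imwrite('pics/w2.png',c['color'])
delta([.484,.03,.252],3.5)"
```

```text
t 3.5 shift [ 1.050e-02 -2.757e-01 -2.000e-04] turn -0.0109 tcp [0.4806 0.3059 0.2519] F [ 0.13  0.57 -1.86] w 0.133
```

View pics/w2.png

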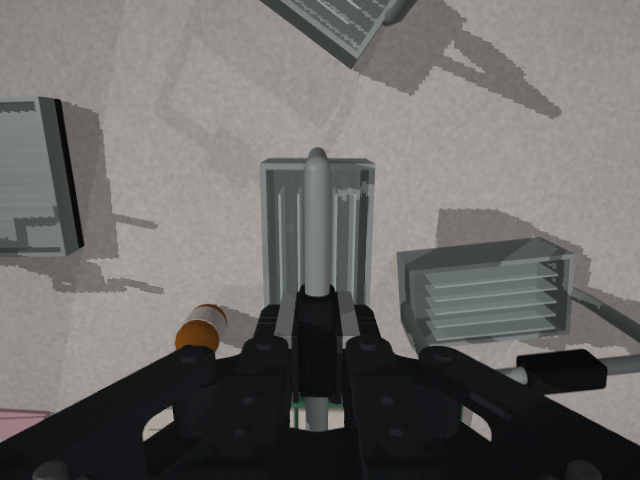

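The basket is held squarely, with the bar vertical in the image at column 317. Next I'll move towards the stand and look.

step_arm(moves=[[0.0,0.0,-0.01,0,-0.01],[0.0,0.002,-0.03,0,-0.01],[0.0,0.003,-0.06,0,-0.01],[0.0,0.005,-0.09,0,-0.01],[0.0,0.006,-0.12,0,-0.01],[0.0,0.007,-0.15,0,-0.01],[0.0,0.008,-0.18,0,-0.01],[0.0,0.01,-0.21,0,-0.01],[0.0,0.01,-0.235,0,-0.01],[0.0,0.01,-0.25,0,-0.01],[0.0,0.01,-0.255,0,-0.01],[0.0,0.01,-0.255,0,-0.01]])

```text
time: 4.5
tcp_pos: [0.483, 0.0498, 0.2504]
tool_rot: [[-0.998, -0.058, -0.002], [-0.058, 0.998, 0.0], [0.002, 0.0, -1.0]]
contact_force: [-0.1, -0.2, -1.1]
grip_width: 0.127
```

```bash
python3 - <<'E'
from h import *
import pickle
cs={}
for n in ("scene","side","wrist"):
    c=cam(n);cs[n]=c;cv2.imwrite(f"pics/{n}3.png",c['color'])
pickle.dump(cs,open('c3.pkl','wb'))
delta([.484,.03,.252],3.5)
E
```

```text
t 4.65 shift [ 0.0005 -0.0217 -0.001 ] turn -0.0003 tcp [0.4832 0.0517 0.2511] F [-0.35  0.58 -1.82] w 0.129
```

View pics/wrist3.png

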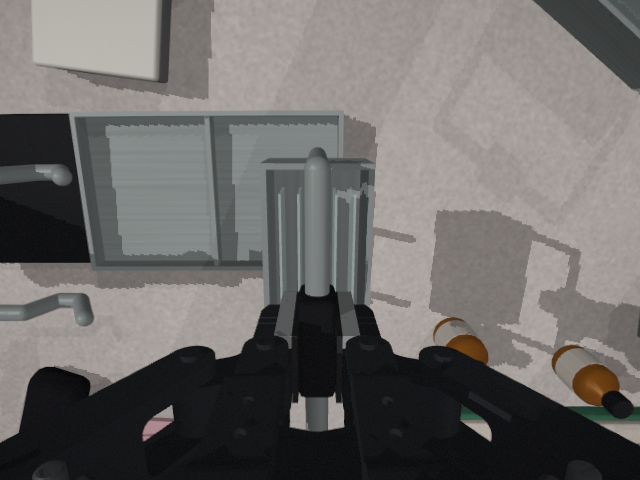

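View pics/scene3.png

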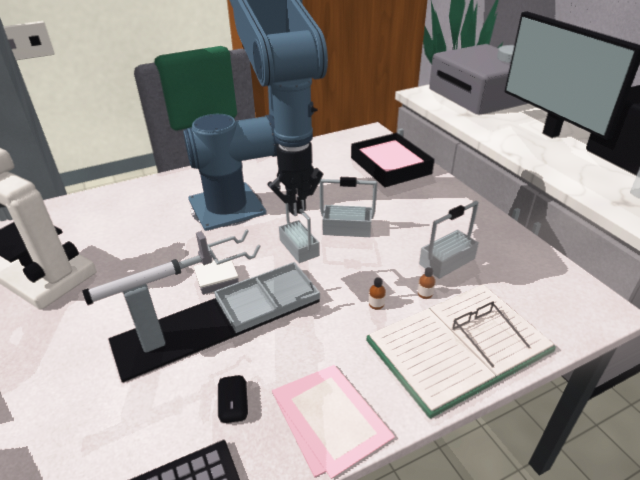

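Wrist view: the prong tips are at about (62,174) and (82,313), and the tray's edges run almost exactly along the tool's y. Now the positions.

```bash
python3 - <<'E'
from h import *
import pickle
cs=pickle.load(open('c3.pkl','rb'));c=cs['wrist']
t1=onz(c,61,174,.215);t2=onz(c,82,312,.215)
v=t2-t1;print('tips',t1,t2,np.linalg.norm(v),np.degrees(np.arctan2(v[1],v[0])))
u=np.array([-v[1],v[0],0])/np.linalg.norm(v);print('u',u)
m=(t1+t2)/2;print('mid',m,'trough at',m-0.020*u)
e=[onz(c,*p,.034) for p in((78,117),(341,113),(95,268),(262,265))]
for i in(0,2):
  w=e[i+1]-e[i];print('tray edge',e[i],e[i+1],np.degrees(np.arctan2(w[1],w[0]))-90)
print('tray corner dist', np.linalg.norm(e[1]-e[0]))
# grip check in cams
img=cv2.resize(c['color'][140:340,0:200],None,fx=3,fy=3,interpolation=cv2.INTER_CUBIC);cv2.imwrite('pics/z5.png',img)
b=cs['scene']['color'];cv2.imwrite('pics/z6.png',cv2.resize(b[180:330,150:350],None,fx=4,fy=4,interpolation=cv2.INTER_CUBIC))
E
```

```text
tips [ 0.44064573 -0.06206953  0.215     ] [ 0.50514664 -0.05863031  0.215     ] 0.06459253388360295 3.0521490603575145
u [-0.05324486  0.99858149  0.        ]
mid [ 0.47289619 -0.06034992  0.215     ] trough at [ 0.47396108 -0.08032155  0.215     ]
tray edge [ 0.41618158 -0.15325264  0.034     ] [0.40043015 0.066661   0.034     ] 4.096845939232907
tray edge [ 0.54949492 -0.14918643  0.034     ] [0.53725785 0.00456374 0.034     ] 4.550611822699608
tray corner dist 0.22047702695896218
```

View pics/z5.png

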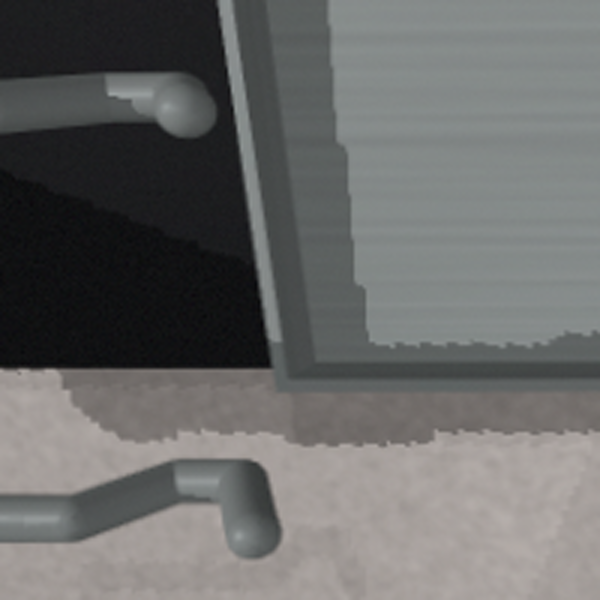

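View pics/z6.png

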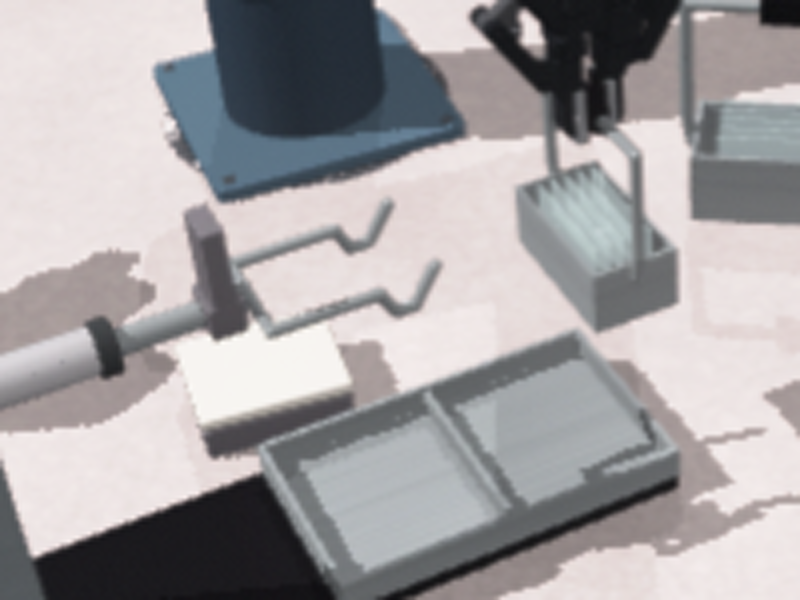

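```bash
python3 - <<'E'
from h import *
import pickle
cs=pickle.load(open('c3.pkl','rb'));c=cs['wrist'];A=cs['scene']
# rounded ends
P=[(61.5,175),(84,318)]
Q=[(247.3,231.2),(259.2,246.4)]
T=[]
for p,q in zip(P,Q):
    t,g=tri(c,p,A,q);T.append(t);print('tri',t.round(4),g, 'z.207',onz(c,*p,.207).round(4),onz(A,*q,.207).round(4))
v=T[1]-T[0];print(np.linalg.norm(v),np.degrees(np.arctan2(v[1],v[0])),(T[0]+T[1])/2)
# tilt of basket: bar end in wrist
print('bar near end',onz(c,317,160,.271))
# kinks in scene: trough bottoms z6 (365,245),(405,310): centreline z .189
for p in ((350,243),(368,243),(394,307),(414,307)): print('kink',onz(A,150+p[0]/4,180+p[1]/4,.189).round(4))
# tab top face
z6=(201,211);print('tabtop',onz(A,150+z6[0]/4,180+z6[1]/4,.266))
for p in ((188,212),(212,205),(217,213),(193,220)): print('tab',onz(A,150+p[0]/4,180+p[1]/4,.266).round(4))
print('mouth',onz(A,150+120/4,180+345/4,.205))
E
```

```text
tri [ 0.4425 -0.0639  0.2093] 0.0030367746902669962 z.207 [ 0.4422 -0.0668  0.207 ] [ 0.4411 -0.0621  0.207 ]
tri [ 0.5111 -0.0596  0.2102] 0.002326098222485692 z.207 [ 0.5123 -0.0626  0.207 ] [ 0.5081 -0.0576  0.207 ]
0.06866521058019794 3.5206300492327656 [ 0.47679754 -0.06174218  0.20971023]
bar near end [0.42473789 0.0475316  0.271     ]
kink [ 0.4424 -0.0889  0.189 ]
kink [ 0.4472 -0.0794  0.189 ]
kink [ 0.5103 -0.0859  0.189 ]
kink [ 0.5155 -0.0758  0.189 ]
tabtop [ 0.47836372 -0.17568418  0.266     ]
tab [ 0.476  -0.1822  0.266 ]
tab [ 0.4758 -0.1689  0.266 ]
tab [ 0.4841 -0.1685  0.266 ]
tab [ 0.4843 -0.1817  0.266 ]
mouth [ 0.49230909 -0.23464054  0.205     ]
```

The trough is at about (0.478, -0.082, 0.197), with the outward axis 3.6° off world y. I'll lower the bar to z ≈ 0.235, above the tips with the box below the prongs, and slide it in.

step_arm(moves=[[0.0,0.0,0,0.01,0],[0.0,0,0,0.02,0],[0.0,0,0,0.03,0],[0.0,0.001,-0.01,0.034,0],[0.0,0.003,-0.03,0.034,0],[0.0,0.005,-0.05,0.034,0],[0.0,0.007,-0.07,0.034,0],[0.0,0.009,-0.09,0.034,0],[0.0,0.01,-0.11,0.034,0],[0.0,0.011,-0.125,0.034,0],[0.0,0.011,-0.133,0.034,0],[0.0,0.011,-0.133,0.034,0]])

```text
time: 5.65
tcp_pos: [0.4804, -0.0844, 0.2171]
tool_rot: [[-0.998, -0.058, -0.001], [-0.058, 0.998, -0.0], [0.001, -0.0, -1.0]]
contact_force: [-0.2, 0.2, -1.2]
grip_width: 0.133
```

```bash
python3 - <<'E'
from h import *
import pickle
cs={}
for n in ("scene","side","wrist"):
    c=cam(n);cs[n]=c
pickle.dump(cs,open('c4.pkl','wb'));cv2.imwrite('pics/w4.png',cs['wrist']['color'])
b=cs['scene']['color'];cv2.imwrite('pics/z7.png',cv2.resize(b[180:330,150:350],None,fx=4,fy=4,interpolation=cv2.INTER_CUBIC))
delta([.480,-.082,.179],3.6)
E
```

```text
t 5.8 shift [0.0003 0.0001 0.0383] turn -0.0026 tcp [ 0.4803 -0.0821  0.2173] F [-0.61 -0.85 -1.74] w 0.132
```

View pics/w4.png

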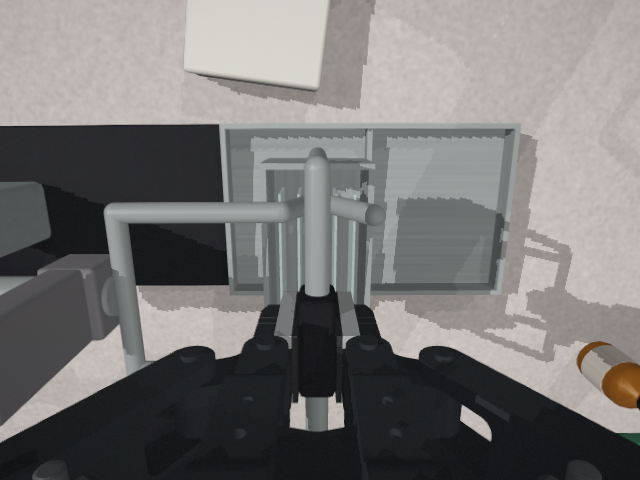

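View pics/z7.png

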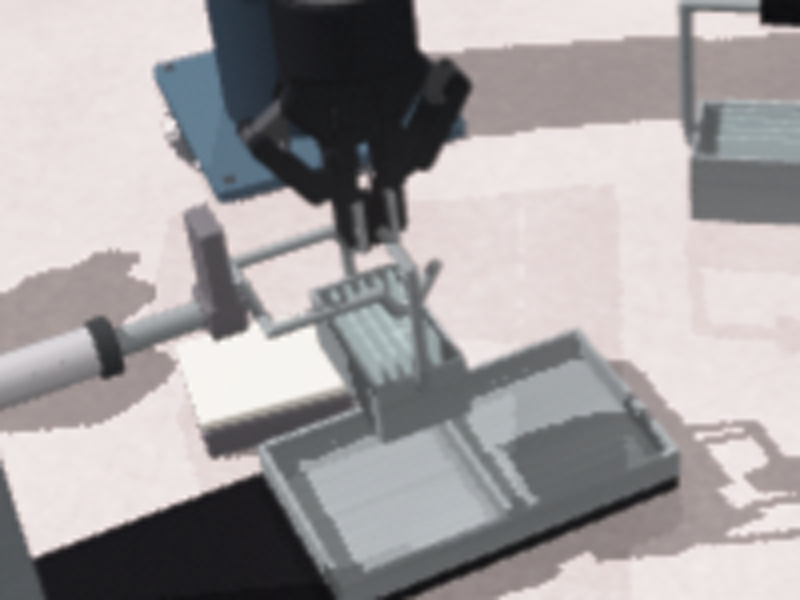

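The bar lies between the ledge kink at (287,210) and the tip at (375,215) of the near prong. I'll check the margin.

```bash
python3 - <<'E'
from h import *
import pickle
c=pickle.load(open('c4.pkl','rb'))['wrist']
u=np.array([-.0628,.998,0]);w=np.array([.998,.0628,0])
o=np.array([.480,-.082,0])
for n,p,z in (('tip',(375,215),.2085),('kink',(287,211),.201),('ledge back',(112,212),.201),('bar',(317,200),.235),('barend',(317,158),.235),('tab',(105,262),.266),('tab',(113,335),.23)):
    P=onz(c,*p,z);print(n,P.round(4),'along',((P-o)@u).round(4),'lat',((P-o)@w).round(4))
E
```

```text
tip [ 0.4427 -0.0634  0.2085] along 0.0209 lat -0.0361
kink [ 0.4446 -0.0966  0.201 ] along -0.0124 lat -0.0363
ledge back [ 0.449  -0.1652  0.201 ] along -0.0811 lat -0.0362
bar [ 0.4341 -0.0856  0.235 ] along -0.0007 lat -0.0461
barend [ 0.4215 -0.0864  0.235 ] along -0.0007 lat -0.0587
tab [ 0.447  -0.1359  0.266 ] along -0.0517 lat -0.0363
tab [ 0.4864 -0.1538  0.23  ] along -0.072 lat 0.0018
```

step_arm(moves=[[0.0,0,0.001,0.005,0],[0.0,0,0.001,0.012,0],[0.0,0,0.001,0.018,0],[0.0,0,0.001,0.024,0],[0.0,0,0.001,0.03,0],[0.0,0,0.001,0.034,0],[0.0,0,0.001,0.036,0],[0.0,0,0.001,0.0365,0],[0.0,0,0.001,0.0365,0]])

```text
time: 6.55
tcp_pos: [0.4805, -0.0818, 0.181]
tool_rot: [[-0.998, -0.06, -0.0], [-0.06, 0.998, 0.0], [0.0, 0.0, -1.0]]
contact_force: [0.8, -0.2, -0.8]
grip_width: 0.133
```

```bash
python3 - <<'E'
from h import *
for i in range(4):
    c=cam('wrist');delta([.480,-.082,.178],3.6)
b=cam('scene')['color'];cv2.imwrite('pics/z8.png',cv2.resize(b[180:330,150:350],None,fx=4,fy=4,interpolation=cv2.INTER_CUBIC))
E
```

```text
t 6.6 shift [ 0.0006 -0.0001  0.0032] turn -0.0027 tcp [ 0.4806 -0.0818  0.1812] F [ 0.28  0.63 -1.57] w 0.132
t 6.65 shift [ 0.0007 -0.0001  0.0034] turn -0.0027 tcp [ 0.4807 -0.0819  0.1814] F [ 0.28 -0.3  -1.37] w 0.129
t 6.7 shift [ 0.0007 -0.0001  0.0034] turn -0.0027 tcp [ 0.4807 -0.0819  0.1815] F [ 0.33  0.43 -1.17] w 0.131
t 6.75 shift [ 0.0007 -0.0001  0.0035] turn -0.0027 tcp [ 0.4807 -0.0819  0.1815] F [-0.04  0.57 -0.75] w 0.133
```

View pics/z8.png

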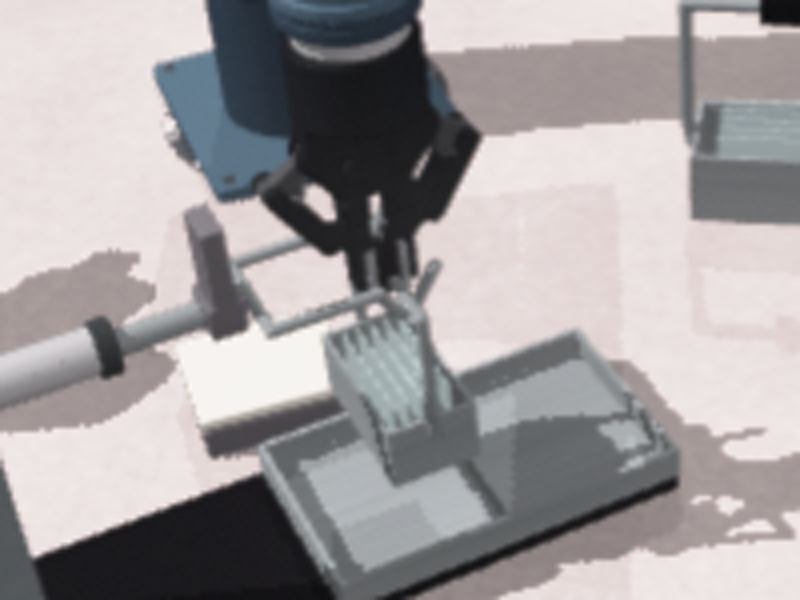

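step_arm(moves=[[0.0,0,0,0.001,0],[0.0,0,0,0.0015,0],[0.0,0,0,0.002,0],[0.0,0,0,0.002,0]])

```text
time: 7.13
tcp_pos: [0.4804, -0.0817, 0.179]
tool_rot: [[-0.998, -0.06, -0.0], [-0.06, 0.998, 0.0], [0.0, 0.0, -1.0]]
contact_force: [-0.7, 0.2, -1.1]
grip_width: 0.137
```

```bash
python3 - <<'E'
from h import *
for i in range(4):
    c=cam('wrist');delta([.480,-.082,.178],3.6)
cv2.imwrite('pics/w9.png',c['color'])
E
```

```text
t 7.1833 shift [ 0.0004 -0.0003  0.001 ] turn -0.0026 tcp [ 0.4804 -0.0817  0.179 ] F [-0.11  0.02 -1.18] w 0.131
t 7.2333 shift [ 0.0005 -0.0003  0.0011] turn -0.0026 tcp [ 0.4805 -0.0817  0.1791] F [-0.13  1.41 -1.85] w 0.13
t 7.2833 shift [ 0.0005 -0.0003  0.0011] turn -0.0026 tcp [ 0.4805 -0.0817  0.1791] F [ 0.87  0.03 -0.53] w 0.132
t 7.3333 shift [ 0.0005 -0.0003  0.0011] turn -0.0026 tcp [ 0.4805 -0.0817  0.1791] F [ 0.23 -1.08 -1.31] w 0.128
```

step_arm(moves=[[0.0,0,0,0.001,0],[0.0,0,0,0.0015,0],[0.0,0,0,0.002,0],[0.0,0,0,0.002,0]])

```text
time: 7.67
tcp_pos: [0.4807, -0.0818, 0.1784]
tool_rot: [[-0.998, -0.06, 0.001], [-0.06, 0.998, -0.001], [-0.001, -0.001, -1.0]]
contact_force: [-4.0, 1.3, 8.2]
grip_width: 0.131
```

```bash
python3 - <<'E'
from h import *
for i in range(4):
    c=cam('wrist');delta([.480,-.082,.178],3.6)
E
```

```text
t 7.7167 shift [ 0.0007 -0.0002  0.0004] turn -0.0025 tcp [ 0.4807 -0.0818  0.1784] F [-3.13  0.95  8.44] w 0.13
t 7.7667 shift [ 0.0007 -0.0002  0.0004] turn -0.0024 tcp [ 0.4807 -0.0818  0.1784] F [-3.01  0.76  7.91] w 0.138
t 7.8167 shift [ 0.0007 -0.0002  0.0004] turn -0.0025 tcp [ 0.4807 -0.0818  0.1784] F [-3.03  1.15  8.02] w 0.128
t 7.8667 shift [ 0.0007 -0.0002  0.0004] turn -0.0025 tcp [ 0.4807 -0.0818  0.1784] F [-3.1   0.86  7.98] w 0.131
```

Contact at about 8 N, so the bar is seated. I'll ease off and open gently.

step_arm(moves=[[0.0,0,0,-0.001,0],[0.012,0,0,-0.001,0],[0.016,0,0,-0.001,0],[0.02,0,0,-0.001,0],[0.025,0,0,-0.001,0],[0.03,0,0,-0.001,0],[0.035,0,0,-0.001,0],[0.04,0,0,-0.001,0],[0.04,0,0,-0.001,0],[0.04,0,0,-0.001,0],[0.04,0,0,-0.001,0]], force=20)

```text
time: 8.78
tcp_pos: [0.4805, -0.0817, 0.1781]
tool_rot: [[-0.998, -0.06, 0.0], [-0.06, 0.998, 0.0], [-0.0, 0.0, -1.0]]
contact_force: [0.1, -0.2, 0.3]
grip_width: 0.469
```

```bash
python3 - <<'E'
from h import *
c=cam('wrist');delta([.480,-.082,.178],3.6);cv2.imwrite('pics/w10.png',c['color'])
b=cam('scene')['color'];cv2.imwrite('pics/z10.png',cv2.resize(b[180:330,150:350],None,fx=4,fy=4,interpolation=cv2.INTER_CUBIC))
E
```

```text
t 8.8333 shift [ 0.0005 -0.0003  0.0001] turn -0.0026 tcp [ 0.4805 -0.0817  0.1781] F [-0.23  0.48 -0.42] w 0.474
```

View pics/w10.png

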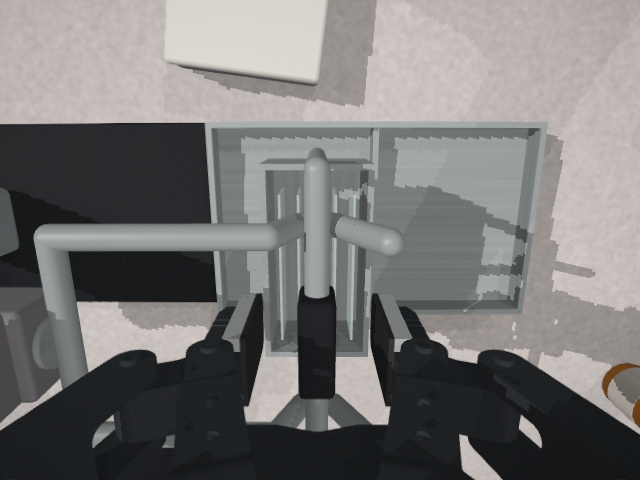

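View pics/z10.png

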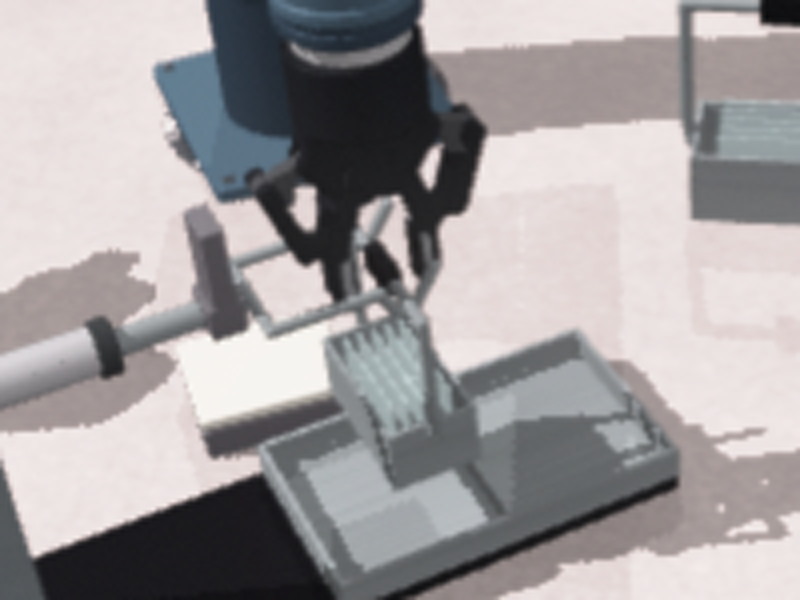

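The basket hangs in the trough with the fingers clear on both sides. I'll rise straight up.

step_arm(moves=[[0.04,0,0,-0.005,0],[0.04,0,0,-0.015,0],[0.04,0,0,-0.03,0],[0.04,0,0,-0.05,0],[0.04,0,0,-0.075,0],[0.04,0,0,-0.1,0],[0.06,0,0,-0.125,0],[0.07,0,0,-0.14,0],[0.07,0,0,-0.145,0],[0.07,0,0,-0.145,0]])

```text
time: 9.72
tcp_pos: [0.4811, -0.0819, 0.3252]
tool_rot: [[-0.998, -0.06, 0.004], [-0.06, 0.998, -0.002], [-0.004, -0.002, -1.0]]
contact_force: [-0.2, 0.2, -1.1]
grip_width: 0.818
```

```bash
python3 - <<'E'
from h import *
import pickle
cs={n:cam(n) for n in ("scene","side","wrist")};pickle.dump(cs,open('c5.pkl','wb'))
cv2.imwrite('pics/w11.png',cs['wrist']['color']);b=cs['scene']['color'];cv2.imwrite('pics/z11.png',cv2.resize(b[180:330,150:350],None,fx=4,fy=4,interpolation=cv2.INTER_CUBIC))
delta([.4785+.095*.0628,-.082-.095*.998,.323],3.6)
E
```

```text
t 9.8667 shift [ 0.0011 -0.0954 -0.0011] turn -0.0027 tcp [ 0.4798 -0.0815  0.322 ] F [-0.35 -0.58 -0.39] w 0.819
```

View pics/w11.png

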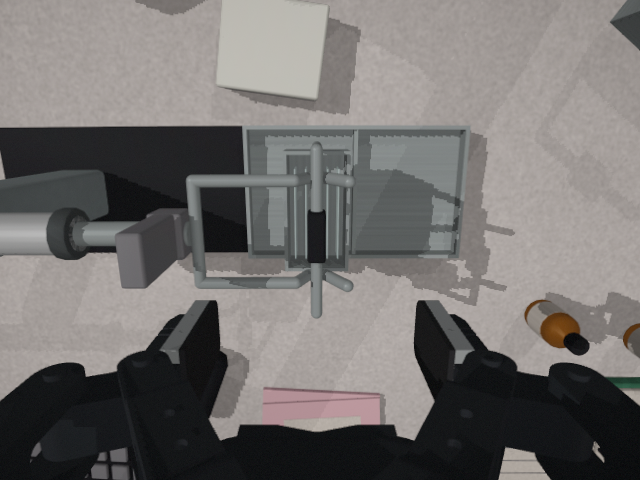

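View pics/z11.png

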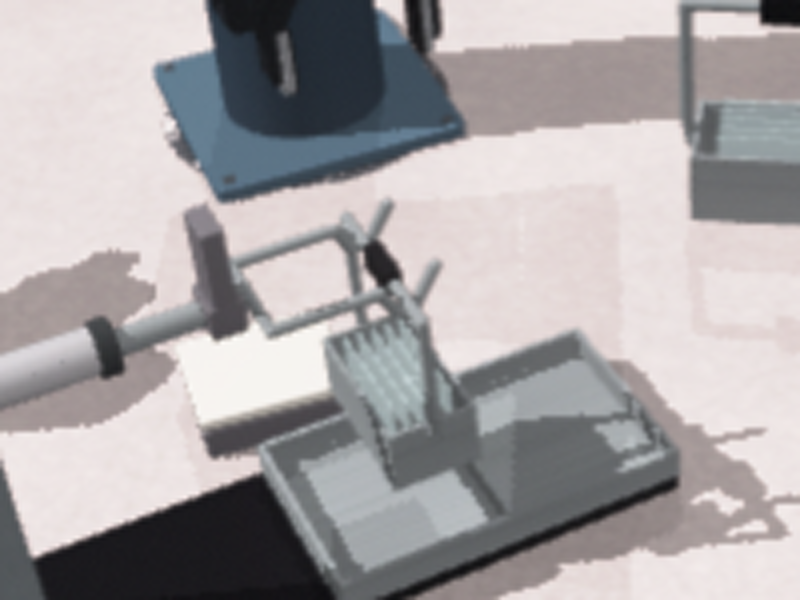

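The basket hangs squarely by both prongs, with its grip at (317,237). The tab's top face is near (131,260).

```bash
python3 - <<'E'
from h import *
import pickle
c=pickle.load(open('c5.pkl','rb'))['wrist']
cv2.imwrite('pics/z12.png',cv2.resize(c['color'][190:310,60:220],None,fx=5,fy=5,interpolation=cv2.INTER_CUBIC))
for p in ((118,234),(145,236),(144,281),(121,287),(131.5,260)): print(onz(c,*p,.266).round(4))
print('grip',onz(c,317,237,.205), 'mouth ring',onz(c,84,233,.205))
E
```

```text
[ 0.4688 -0.1818  0.266 ]
[ 0.469  -0.1683  0.266 ]
[ 0.493 -0.17   0.266]
[ 0.497  -0.1821  0.266 ]
[ 0.482  -0.1758  0.266 ]
grip [ 0.47983338 -0.08161057  0.205     ] mouth ring [ 0.4862703  -0.23343231  0.205     ]
```

View pics/z12.png

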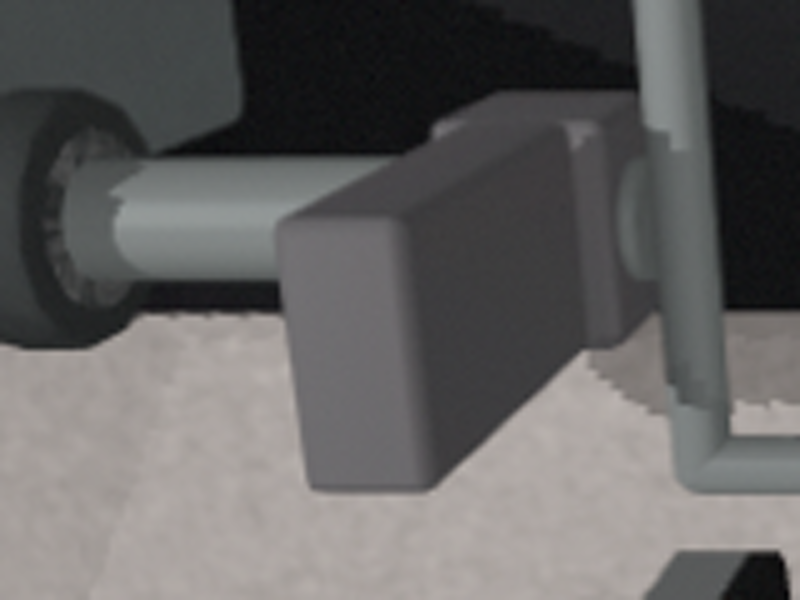

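step_arm(moves=[[0.07,0.001,-0.02,0,0],[0.07,0.002,-0.045,0,0],[0.07,0.003,-0.07,0,0],[0.07,0.003,-0.09,0,0],[0.07,0.003,-0.0945,0,0],[0.07,0.003,-0.0945,0,0],[0.07,0.003,-0.0945,0.02,0],[0.07,0.003,-0.0945,0.05,0],[0.07,0.003,-0.0945,0.075,0],[0.07,0.003,-0.0945,0.09,0],[0.07,0.003,-0.0945,0.097,0],[0.07,0.003,-0.0945,0.097,0]])

```text
time: 10.87
tcp_pos: [0.4821, -0.1745, 0.2242]
tool_rot: [[-0.998, -0.061, -0.004], [-0.061, 0.998, 0.003], [0.003, 0.003, -1.0]]
contact_force: [0.6, 1.1, -0.4]
grip_width: 0.821
```

```bash
python3 - <<'E'
from h import *
c=cam('wrist');delta([.4825,-.176,.225],3.6);cv2.imwrite('pics/w13.png',c['color'])
b=cam('scene')['color'];cv2.imwrite('pics/z13.png',cv2.resize(b[180:330,150:350],None,fx=4,fy=4,interpolation=cv2.INTER_CUBIC))
E
```

```text
t 10.9167 shift [ 0.0004 -0.0008  0.0007] turn -0.0018 tcp [ 0.4829 -0.1752  0.2257] F [-0.57  0.11  0.93] w 0.823
```

View pics/w13.png

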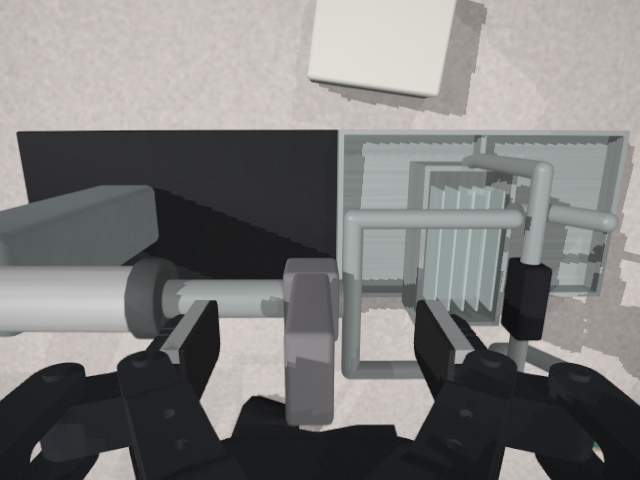

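View pics/z13.png

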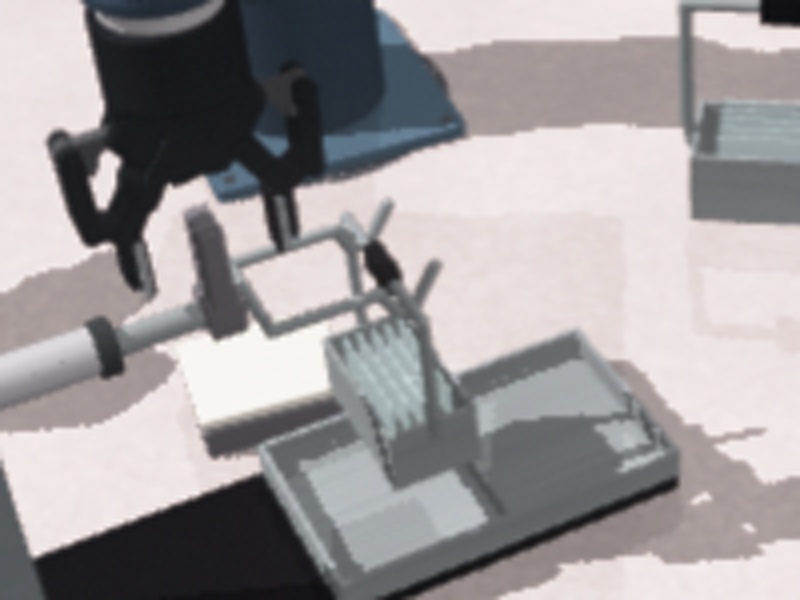

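The tab sits between the pads: tab centre at column 311, pad middle at 317, about 1.5 mm towards the sleeve. I'll shift by that and close.

step_arm(moves=[[0.06,0,-0.0015,0,0],[0.045,0,-0.0015,0,0],[0.035,0,-0.0015,0,0],[0.027,0,-0.0015,0,0],[0.022,0,-0.0015,0,0],[0.018,0,-0.0015,0,0],[0.015,0,-0.0015,0,0],[0.0,0,-0.0015,0,0],[0.0,0,-0.0015,0,0],[0.0,0,-0.0015,0,0],[0.0,0,-0.0015,0,0]], force=60)

```text
time: 11.88
tcp_pos: [0.4832, -0.1766, 0.2264]
tool_rot: [[-0.998, -0.061, 0.0], [-0.061, 0.998, 0.002], [-0.0, 0.002, -1.0]]
contact_force: [-0.2, 4.8, 3.2]
grip_width: 0.155
```

```bash
python3 - <<'E'
from h import *
for i in range(2): c=cam('wrist');delta([.4825,-.1765,.225],3.6)
cv2.imwrite('pics/w14.png',c['color'])
E
```

```text
t 11.9333 shift [0.0007 0.0001 0.0014] turn -0.0022 tcp [ 0.4832 -0.1766  0.2264] F [0.11 4.94 3.62] w 0.156
t 11.9833 shift [0.0007 0.0001 0.0014] turn -0.0022 tcp [ 0.4832 -0.1765  0.2264] F [-0.98  4.13  3.76] w 0.16
```

View pics/w14.png

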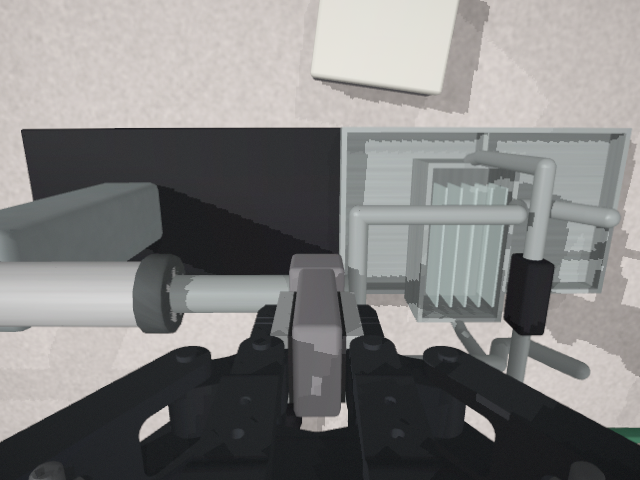

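The tab is gripped (opening about 13.5 mm). Now I'll draw the rod out smoothly.

step_arm(moves=[[0.0,0,0.001,0,0],[0.0,0,0.003,0,0],[0.0,0,0.006,0,0],[0.0,0,0.0095,0,0],[0.0,0,0.013,0,0],[0.0,0,0.0165,0,0],[0.0,0,0.02,0,0],[0.0,0,0.0235,0,0],[0.0,0,0.027,0,0],[0.0,0,0.0295,0,0],[0.0,0,0.031,0,0],[0.0,0,0.031,0,0]])

```text
time: 12.98
tcp_pos: [0.4815, -0.1488, 0.2264]
tool_rot: [[-0.998, -0.06, 0.0], [-0.06, 0.998, -0.004], [-0.0, -0.004, -1.0]]
contact_force: [-1.2, -7.5, 1.1]
grip_width: 0.16
```

```bash
python3 - <<'E'
from h import *
c=cam('wrist');delta([.4825-.09*.0628,-.1765+.09,.2264],3.6)
cv2.imwrite('pics/w15.png',c['color'])
b=cam('scene')['color'];cv2.imwrite('pics/z15.png',cv2.resize(b[180:330,150:350],None,fx=4,fy=4,interpolation=cv2.INTER_CUBIC))
E
```

```text
t 13.0333 shift [ 0.0009  0.0625 -0.0002] turn -0.0031 tcp [ 0.4815 -0.1488  0.2264] F [-0.54 -6.91  0.62] w 0.162
```

View pics/w15.png

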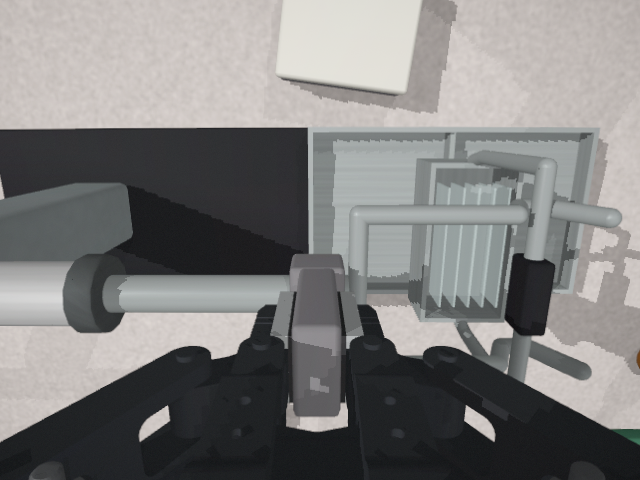

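View pics/z15.png

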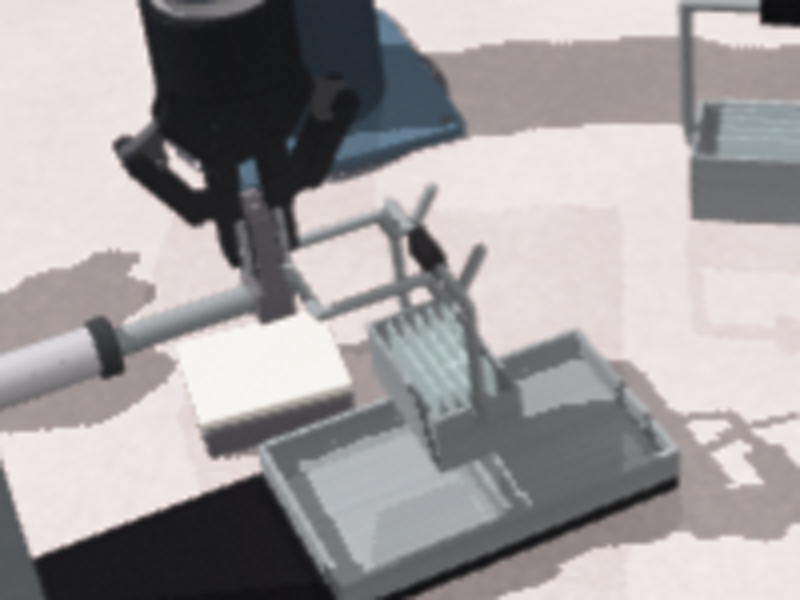

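The rod is about 28 mm out and the basket hangs steadily. I'll continue.

step_arm(moves=[[0.0,0,0.001,0,0],[0.0,0,0.003,0,0],[0.0,0,0.006,0,0],[0.0,0,0.01,0,0],[0.0,0,0.014,0,0],[0.0,0,0.018,0,0],[0.0,0,0.022,0,0],[0.0,0,0.026,0,0],[0.0,0,0.03,0,0],[0.0,0,0.033,0,0],[0.0,0,0.035,0,0],[0.0,0,0.035,0,0]])

```text
time: 14.08
tcp_pos: [0.4794, -0.1143, 0.2264]
tool_rot: [[-0.998, -0.06, 0.0], [-0.06, 0.998, -0.005], [0.0, -0.005, -1.0]]
contact_force: [-0.7, -9.2, 1.8]
grip_width: 0.153
```

step_arm(moves=[[0.0,0,0.001,0,0],[0.0,0,0.003,0,0],[0.0,0,0.006,0,0],[0.0,0,0.009,0,0],[0.0,0,0.012,0,0],[0.0,0,0.016,0,0],[0.0,0,0.019,0,0],[0.0,0,0.022,0,0],[0.0,0,0.024,0,0],[0.0,0,0.0255,0,0],[0.0,0,0.0265,0,0],[0.0,0,0.0265,0,0]])

```text
time: 15.08
tcp_pos: [0.4778, -0.0885, 0.2264]
tool_rot: [[-0.998, -0.059, 0.0], [-0.059, 0.998, -0.006], [0.0, -0.006, -1.0]]
contact_force: [-0.9, -11.7, 0.0]
grip_width: 0.156
```

```bash
python3 - <<'E'
from h import *
import pickle
for i in range(2): c=cam('wrist');delta([.4825-.09*.0628,-.1765+.09,.2264],3.6)
cv2.imwrite('pics/w16.png',c['color'])
a=cam('scene');pickle.dump((c,a),open('c6.pkl','wb'));b=a['color'];cv2.imwrite('pics/z16.png',cv2.resize(b[180:330,150:350],None,fx=4,fy=4,interpolation=cv2.INTER_CUBIC))
E
```

```text
t 15.1333 shift [ 0.0008  0.0021 -0.    ] turn -0.0035 tcp [ 0.4778 -0.0885  0.2264] F [ -1.78 -10.88   1.1 ] w 0.155
t 15.1833 shift [ 0.0008  0.0021 -0.    ] turn -0.0034 tcp [ 0.4778 -0.0885  0.2264] F [ -1.28 -11.33   0.2 ] w 0.157
```

View pics/w16.png

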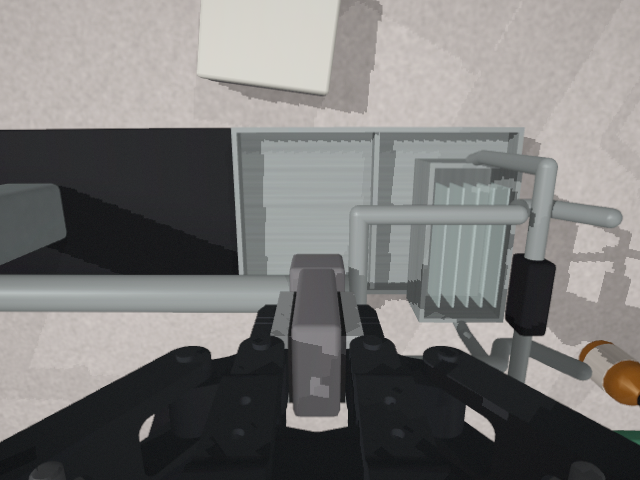

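View pics/z16.png

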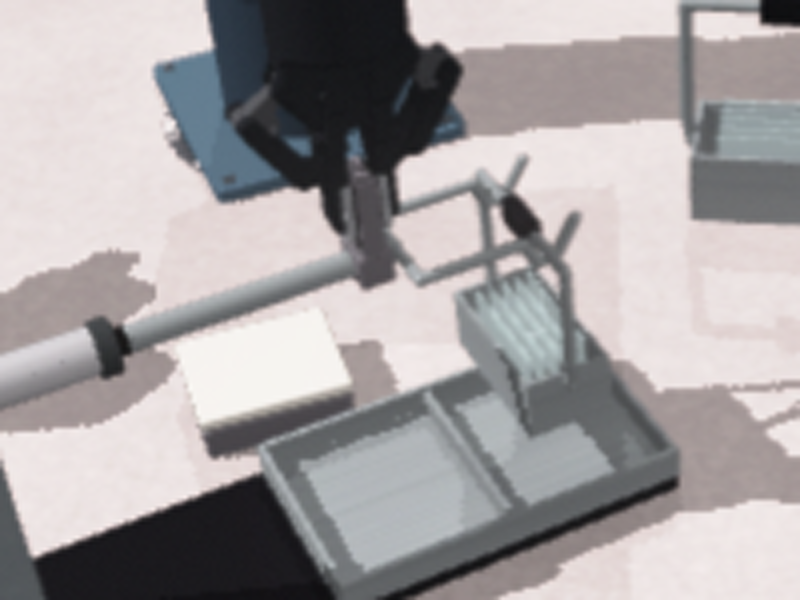

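The black ring shows at the mouth around (125,340) in the zoomed scene. I'll measure how much of it is out.

```bash
python3 - <<'E'
from h import *
import pickle
c,a=pickle.load(open('c6.pkl','rb'))
cv2.imwrite('pics/z17.png',cv2.resize(a['color'][250:280,160:200],None,fx=18,fy=18,interpolation=cv2.INTER_NEAREST))
u=np.array([-.0628,.998,0])
m=np.array([.4825,-.1765,.205])-.06*u
for d in(0,.004,.008,.012,.016):print(d,(proj(a,m+d*u)).round(2), ((proj(a,m+d*u)-[160,250])*18+9).round(0))
print((np.array([.4778,-.0885])-[.4832,-.1765])@u[:2])
E
```

```text
0 [178.54 264.87] [343. 277.]
0.004 [180.33 264.26] [375. 266.]
0.008 [182.11 263.66] [407. 255.]
0.012 [183.89 263.05] [439. 244.]
0.016 [185.67 262.45] [471. 233.]
0.08816312
```

View pics/z17.png

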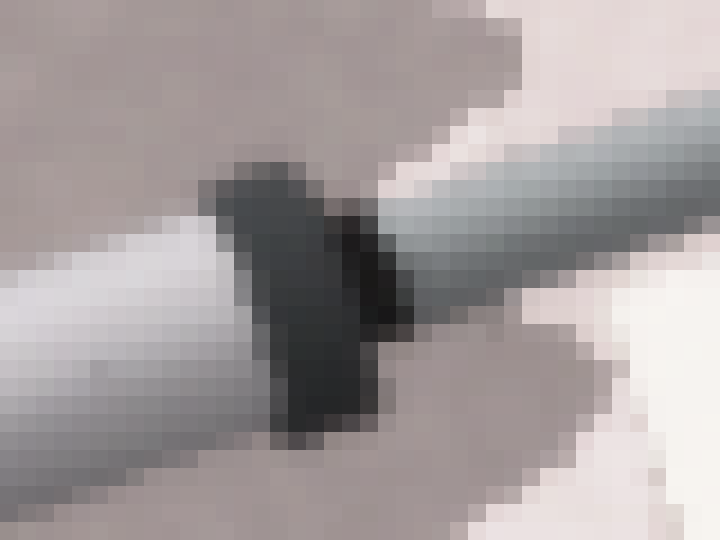

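The ring's front edge is about 7 mm out, which agrees with 88 mm from the TCP travel. I'll add 1.5 mm and hold.

step_arm(moves=[[0.0,0,0.0005,0,0],[0.0,0,0.001,0,0],[0.0,0,0.0017,0,0],[0.0,0,0.0017,0,0],[0.0,0,0.0017,0,0],[0.0,0,0.0017,0,0],[0.0,0,0.0017,0,0],[0.0,0,0.0017,0,0],[0.0,0,0.0017,0,0],[0.0,0,0.0017,0,0],[0.0,0,0.0017,0,0],[0.0,0,0.0017,0,0]])

```text
time: 16.23
tcp_pos: [0.4777, -0.087, 0.2264]
tool_rot: [[-0.998, -0.059, 0.0], [-0.059, 0.998, -0.006], [0.0, -0.006, -1.0]]
contact_force: [-1.7, -11.5, 0.4]
grip_width: 0.156
```

```bash
python3 - <<'E'
from h import *
c=cam('wrist');s=monitor.sense();delta([.4825-.09*.0628,-.1765+.09,.2264],3.6)
print('rod',(s['tcp_pos'][:2]-[.4832,-.1765])@[-.0628,.998],'qd',abs(s['qd']).max())
print('basket grip along from tab:',onz(c,531,293,.205))
a=cam('scene')['color']
cv2.imwrite('pics/s18.png',a)
E
```

```text
t 16.2833 shift [ 0.0008  0.0006 -0.    ] turn -0.0036 tcp [ 0.4777 -0.087   0.2264] F [ -2.11 -12.31   0.07] w 0.156
rod 0.08964251196375193 qd 0.13935089709633602
basket grip along from tab: [0.47208544 0.0037781  0.205     ]
```

View pics/s18.png

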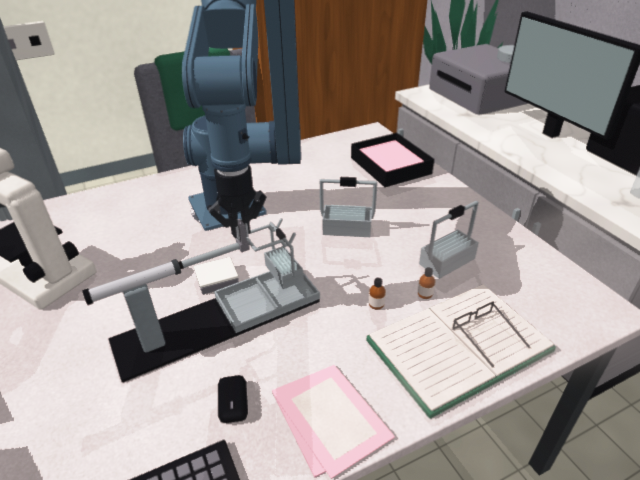

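The rod is at about 89.6 mm with a 12 N spring reaction. The basket hangs over the outer bay and the bystanders are untouched, so I'm handing in.

```bash
python3 -c "
from h import *
print(order.hand_in())"
```

```text
the job is handed in; nothing more can be done
None
```

I hung the smallest basket by its bar in the fork with the rod still in and let go of it. I then gripped the pull tab at 60 N, drew the rod out to its mark, and handed the job in at about 16 s still holding it.

**Last checks before handing in:**
- **Rod:** it was out about 89.6 mm by TCP travel, against the 90 mm mark. About 1.5 mm short of that, the ring's front edge was roughly 7 mm clear of the sleeve's mouth, which agrees with the travel reading.
- **Hold:** the outside force along the rod was about 12 N, matching the spring pull at the mark. The finger opening of about 13 mm fits the 14 mm tab, and the arm was nearly still.
- **Basket:** it hung upright on both prongs over the outer bay, clear of the gripper. Its grip measured about 91 mm outward from the TCP, against an expected 95 mm. That point was picked by eye and I did not check it more closely.
- **Bystanders:** the mouse, dropper bottles and slide box looked unmoved in the final scene picture. I did not measure their positions.

None of these checks failed. The hand-in reports no verdict, so the final one-second hold is not confirmed.

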